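# Hang the exercise wheel on its stand with its axle

## Robot

A 6-joint arm with a two-finger parallel gripper is mounted at the origin on a cart in front of the work surface, level with it; the furniture and walls round the work are solid. World frame = base frame: x ahead of the robot, y to its left, z up, the work surface at z = 0. Lengths are in mm, angles in rad, forces in N, time in s.
With the tool pointing down it reaches from about 300 to 825 mm from the base axis. Payload 5.4 kg.
Tool frame: the origin (TCP) lies at the very end of the fingers, on their centre line; the grasp point (between the pads) lies 19 mm behind it; z points along the fingers, y is the line along which they close (so a half turn about z gives the same grasp; the last joint's range is limited). The gripper opens to 92 mm and grips with 3 to 60 N. Pads are 20 mm wide; open, the fingers measure 128 mm over their backs; the gripper's body (75 mm by 189 mm) begins 69 mm behind the grasp point.
Start: joints at [0.978, 0.158, 1.597, -0, 1.386, -0.21], TCP at [214.782, 533.362, 214.601] pointing down, gripper open.
Joint ranges: [-2.91, 2.91], [-0.94, 2.29], [0.18, 2.7], [-1.29, 4.43], [0.17, 2.64], [-3, 3]. Speed limits (rad/s): [2.57, 2.57, 3.14, 3.14, 3.14, 3.14].

## Interface

Orientations are given as a unit quaternion [w, x, y, z].
In Python, from workcell import robot gives the robot as it stands.
- The arm moves only by the shell command python3 -m handwheel 'ROWS' [FORCE]. ROWS is a JSON object of lists of equal length, an entry for each row: "translation": the shift along the tool's x, y, z in mm, a list of three; "dr": the turn, a rotation vector about the tool's x, y, z in rad, a list of three; "fingers": the opening, from -1 (shut) to 1 (fully open), so that 0 is half open. A call has 1 to 10 rows; each row shifts and turns the commanded pose from where the row before left it, along the tool's axes as they then stand; what a row does not reach is not made up. A row lasts 1/8 s, in which the tool goes at most 62.5 mm and 10.7 degrees, less where a joint would pass 70% of its speed; a pose out of reach is approached as far as the arm can. A call is refused whole if a number of a shift passes 62.5 or a number of a turn 0.188, either way. A call with a gripper value outside its range is refused whole. The fingers move at their own pace and stop on an object; FORCE is the grip in N (left out, the last holds). Time passes only in rows, so rows that do not move let the fingers close. It gives the time, the measured TCP pose, the force, the opening and the grip force at its end, in the units of the state.
- robot.read_state(): the state, without advancing time (a new reading comes with each control period).
- robot.camera(name): name is "side" or "top" or "wrist"; returns (picture, depth): 420x560x3 uint8, red, green, blue; 420x560 float32, mm along the optical axis (not along the pixel's ray), 0 where there is no reading.
- robot.camera_model(name): a dict with "vertical_fov" (degrees; the focal length in pixels is half the picture's height over the tangent of half this angle, whatever the lens; pixels are square), "cx", "cy" (the principal point, pixels), "rvec" (rotation vector, rad) and "tvec" (3), from world to camera coordinates, as OpenCV has them; the wrist camera has in their place "tool_from_camera" (4x4, takes a point from camera to tool coordinates, whose origin is the TCP and whose axes are the flange's). Camera axes: x right, y down, z forward; pixel columns grow to the right and rows downward; lengths in mm; the calibration is good to about 2 mm. A picture is of the moment at which its call begins: read the wrist's pose just before it. camera_model takes no time and is no camera call.
- robot.sign_off(): hands the job in; it is judged then, once.
The state is a dict: "t": time; "joint_pos": joint angles; "qd": joint speeds; "joint_efforts": joint torques, N m; "tcp_pos": TCP position; "ee_rot": TCP orientation; "wrist_force": force on the tool from outside, world axes, zero at the start; "moment": the same for the moment, N m; "gripper_width": finger opening in mm; "grasp_force": force on a finger pad.
Only numpy, scipy, OpenCV 4.12 (cv2) and the standard library are available. Lean on these libraries where they do the work, as an engineer would, in place of code of your own. Each camera call takes 0.05 s, during which the arm holds its last target. There are 200 camera calls.

## Task

Take the axle out of its wooden tray, thread it through the hub of the green small-animal exercise wheel that rests in the grey cradle, lift the wheel on the axle and lay the axle into both forks of the stand, so that the wheel hangs between the two posts with the axle through it. Only the middle of the axle can be reached while it lies in the tray, so you will need to set it down somewhere and grip it again by its red handle end to have its length free. Lift and carry the wheel only on the axle, never with the fingers, and leave the blue carton, the brown bottle and the balm pot where they are.

Things in the scene. Friction and masses are not known exactly. Their poses are not given: they have to be found in the camera images.
- axle: Loose steel axle, 200 mm long, 60 g. Origin on its centre line halfway along; y runs along it from handle to tip: red handle d 18 y = -100 to -45 mm, six-sided dark collar (24 across flats) to -39, plain shaft d 14 to the round tip at +100. Balances near y = +5. It starts lying level in the tray, its y along the tray's y; only the direction of its y counts, as it may roll.
- wheel: Loose green exercise wheel, d 120 mm, 60 mm wide, about 110 g, white spokes and a white hub tube as long as the wheel is wide, with a through bore of d 24. Origin at the bore's centre, y along the bore (it may turn about y). It starts standing on its rim in the cradle, bore level and 85 mm above the table.
- cradle: Fixed grey cradle, 100 x 90 mm, that carries the wheel on two rubber bars. Origin under its centre on the table; the wheel's axis lies over its y axis. Low lips, 40 mm above the table, stand 4 mm outside each face of the wheel: lift the wheel at least 20 mm before moving sideways.
- stand: Fixed stand: white base 90 x 130 x 10 mm, origin under its centre on the table, and two dark posts d 10 at y = -52 and +52 mm (94 mm clear between them). Each ends in a fork, a 90 degree V of d 8 bars that opens upward along x, its tops 54 mm apart at 115 mm height.
- tray: Fixed wooden tray, 60 x 216 mm, origin under its centre on the table, y axis along it. The axle lies in it with its centre line at 24 mm height, handle at the -y end. Cheeks 41 mm high box in both ends of the axle (|y| > 50 mm); only the middle 100 mm is open to fingers, over a base 6 mm thick.
- blue_carton: Bystander: blue carton standing upright, 40 x 52 x 88 mm. Origin under its centre.
- brown_bottle: Bystander: brown bottle with white cap, d 52, 110 mm high. Origin under its centre.
- balm_pot: Bystander: round cream-coloured balm pot with lid, d 90, 32 mm high. Origin under its centre.
- stand_rest (a point): Point midway between the forks at 100 mm height, where the centre line of the laid 14 mm shaft passes (axes as the stand's). With the handle to the stand's -y side the axle fits with its origin at y = -36 to -18 mm from here (collar outside the near post, tip past the far one), -27 best; mirrored, handle to +y, is as good. The bare axle also rests steadily here.

How it is judged:
By the outcome, as a careful person would: the job done as asked, in the order asked, and still so for the second after the job is handed in, with the robot touching nothing.
It also fails if it takes over 67 s, if anything falls off the work surface, if the arm or the gripper's body presses on something with over 40 N, if the wrist force passes 120 N, or if a joint passes its speed limit or range.

## Working session

There is one attempt and no reset: what is moved stays moved. The work goes in short steps, Python scripts to look and compute and a shell command to move; the robot and the scene stay as the last step left them, time stands still between calls to the robot, and variables do not carry over. Pictures are saved under pics/ and viewed, at most 10 in all, crops included, and the job is handed in when it is done.

```bash
ls; mkdir -p pics
cat > h.py <<'E'
import numpy as np, cv2
from scipy.spatial.transform import Rotation as R
from workcell import robot
def K(m,shape=(420,560)):
    f=shape[0]/2/np.tan(np.radians(m["vertical_fov"])/2); return f,m["cx"],m["cy"]
def pts(name):
    s=robot.read_state(); m=robot.camera_model(name); im,d=robot.camera(name)
    f,cx,cy=K(m); v,u=np.mgrid[:420,:560]
    P=np.stack([(u-cx)/f*d,(v-cy)/f*d,d],-1)
    if name=="wrist":
        T=np.array(m["tool_from_camera"]); q=s["ee_rot"]; 
        P=P@T[:3,:3].T+T[:3,3]; P=P@R.from_quat([q[1],q[2],q[3],q[0]]).as_matrix().T+np.array(s["tcp_pos"])
    else:
        r=cv2.Rodrigues(np.array(m["rvec"],float))[0]; P=(P-np.array(m["tvec"]).ravel())@r
    P[d==0]=np.nan
    return im,d,P
E
python3 - <<'E'
from h import *
print(robot.read_state())
for n in("top","side"):
    im,d,P=pts(n); np.savez(f"{n}0.npz",im=im,P=P); cv2.imwrite(f"pics/{n}0.png",im[:,:,::-1]); m=robot.camera_model(n); print(m)
E
```

```text
pics
{'t': 0.0, 'joint_pos': array([ 9.77929012e-01,  1.59083340e-01,  1.59821749e+00, -3.59594666e-05,
        1.38622608e+00, -2.10121494e-01]), 'qd': array([ 2.11954385e-04, -4.44904787e-04,  7.02196018e-04, -6.08811378e-05,
       -1.95953203e-04, -1.46873599e-03]), 'joint_efforts': array([-1.29321721e-03, -3.85571516e+01, -3.22108662e+01,  7.00333016e-02,
        3.78978497e-02, -1.35573491e-04]), 'tcp_pos': array([214.42280265, 532.83773815, 213.60706203]), 'ee_rot': array([-3.61682979e-04,  1.90203575e-01,  9.81744195e-01, -8.97127577e-04]), 'wrist_force': array([ 0.25182735, -0.32549035, -0.06501229]), 'moment': array([0.02601165, 0.01480048, 0.00627908]), 'grasp_force': 0.0, 'gripper_width': 92.118445322083}
{'vertical_fov': 46.23835912440015, 'cx': 280.5912510757976, 'cy': 216.9716275614462, 'rvec': array([ 2.09359619, -2.12618144,  0.19346554]), 'tvec': array([ 299.63640488,  622.11886795, 1029.73057878])}
{'vertical_fov': 45.13857889536422, 'cx': 276.97355740343323, 'cy': 205.18383748560302, 'rvec': array([ 2.12510851, -0.2864597 ,  0.17750085]), 'tvec': array([-507.32497334,  325.33082699,  880.94426445])}
```

View pics/top0.png

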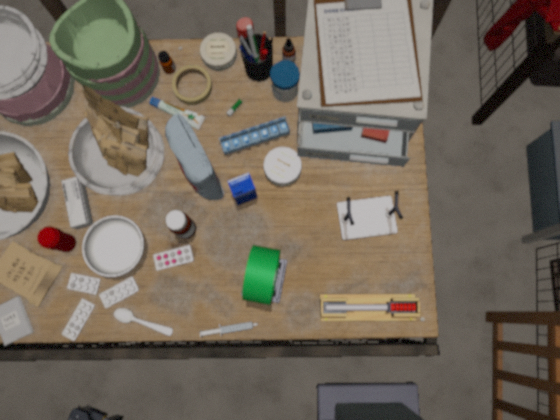

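View pics/side0.png

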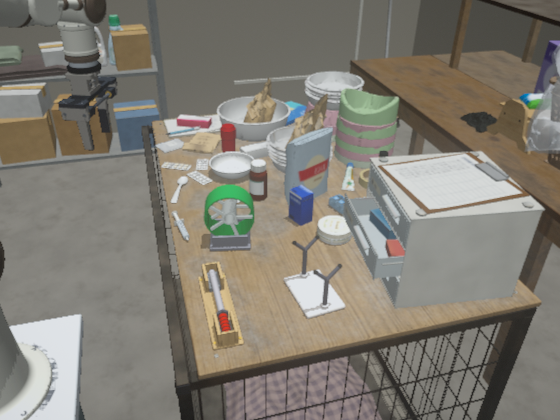

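The top view shows the tray at (370,307) with the red handle to the right, wheel at (262,275), stand at (367,217), carton (242,188), bottle (178,225) and pot (282,166). Next I'll measure them.

Run:
```python
from h import *
def an(name,mask,P,lab,zr=None):
    m=mask&np.isfinite(P[...,0])
    if zr: m&=(P[...,2]>zr[0])&(P[...,2]<zr[1])
    m=m.astype(np.uint8); n,l,st,c=cv2.connectedComponentsWithStats(m)
    if n<2: print(name,lab,"none");return
    k=1+np.argmax(st[1:,4]); q=P[l==k]
    r=cv2.minAreaRect(q[:,:2].astype(np.float32))
    print(name,lab,st[k,4],"med",np.nanmedian(q,0).round(1),"z5/95",np.percentile(q[:,2],[5,95]).round(1),"rect",np.round(r[0],1),np.round(r[1],1),round(r[2],1))
for n in("top","side"):
    D=np.load(f"{n}0.npz"); im=D["im"];P=D["P"]
    h=cv2.cvtColor(im,cv2.COLOR_RGB2HSV); H,S,V=[h[...,i].astype(int) for i in range(3)]
    box=np.zeros(H.shape,bool)
    def b(u0,u1,v0,v1): z=np.zeros(H.shape,bool); z[v0:v1,u0:u1]=1; return z
    if n=="top": bw,bt,bs,bb,bp,bc=b(225,300,230,320),b(310,430,285,330),b(325,415,180,250),b(160,200,200,250),b(260,305,140,190),b(222,262,168,210)
    else: bw,bt,bs,bb,bp,bc=b(190,270,170,260),b(190,250,250,360),b(270,350,230,320),b(240,275,150,205),b(310,360,210,250),b(280,320,180,230)
    an(n,bw&(H>50)&(H<75)&(S>150),P,"wheel")
    an(n,bt&((H<6)|(H>174))&(S>150),P,"handle")
    an(n,bt&(S<50),P,"shaft",(15,45))
    an(n,bt,P,"tray",(30,60))
    an(n,bs&(S<40)&(V>150),P,"base",(0,25))
    an(n,bs&(V<90),P,"forks",(70,140))
    an(n,bs&(V<90),P,"posts",(20,70))
    an(n,bb,P,"bottle",(40,130)); an(n,bp,P,"pot",(20,60)); an(n,bc,P,"carton",(60,110))
    an(n,bc|bw,P,"table")
    if n=="top":
        for m,lab in((bs,"forkhi"),):
            k=m&(P[...,2]>60)&(V<100); nn,l,st,c=cv2.connectedComponentsWithStats(k.astype(np.uint8))
            for i in range(1,nn):
                if st[i,4]>8:
                    q=P[l==i];r=cv2.minAreaRect(q[:,:2].astype(np.float32)); print(st[i,4],c[i].round(),q.mean(0).round(1),np.percentile(q[:,2],95).round(1),[np.round(a,1) for a in r])
```

```text
top wheel 1527 med [493.9 332.  137. ] z5/95 [106.2 145.1] rect [496.7 332.1] [ 58.1 111.7] 78.8
top handle 185 med [426.8  22.4  31.8] z5/95 [26.4 35.8] rect [427.6  22.6] [56.6 15.3] 89.3
top shaft 501 med [428.5 141.9  29.4] z5/95 [16.7 34.3] rect [428.1 124.8] [144.4  22.1] 89.2
top tray 606 med [429.2  38.1  34.1] z5/95 [30.4 43.4] rect [429.5  92.7] [204.8  38.8] 89.2
top base 1920 med [631.8  88.   10.4] z5/95 [ 6.3 14.2] rect [634.8  89.3] [ 90.  132.3] 6.2
top forks 79 med [639.2  40.1 105.2] z5/95 [ 85.1 117.8] rect [639.4  39.6] [59.3  7.4] 6.7
top posts 20 med [637.3  41.4  52.2] z5/95 [31.  68.4] rect [637.3  40.5] [6.9 3.3] 61.3
top bottle 552 med [611.2 507.9 108.3] z5/95 [ 52.3 113.3] rect [615.5 512.8] [46.6 50.4] 50.8
top pot 1116 med [757.3 285.4  32.8] z5/95 [28.2 36.5] rect [759.7 285.4] [84.6 89.4] 89.0
top carton 488 med [694.8 375.9  88.4] z5/95 [69.8 91.5] rect [697.7 376.5] [41.3 51.8] 20.9
top table 6721 med [500.  330.7   1.8] z5/95 [ -2.5 142.5] rect [507.1 337.1] [174.3 205.5] 89.0
101 [397. 206.] [640.1  39.7 101.2] 117.1 [array([639.6,  39.4]), array([
[... 462 characters left out ...]
[30.4 40.4] rect [426.5  26.9] [79.7 39.9] 89.2
side base 1535 med [627.5  79.    8. ] z5/95 [ 5.  11.4] rect [635.1  92.1] [ 94.2 140.9] 6.3
side forks 11 med [603.7 135.6 109.7] z5/95 [102.4 114.2] rect [605.2 135.5] [ 2.7 11.8] 84.1
side posts 1 med [625.  139.   65.5] z5/95 [65.5 65.5] rect [625. 139.] [0. 0.] 0.0
side bottle 470 med [611.2 497.7  79.7] z5/95 [ 44.5 109.1] rect [613.7 508. ] [46.2 47.9] 18.0
side pot 603 med [750.9 276.6  30. ] z5/95 [22.2 32.6] rect [751.8 283.1] [91.1 76.6] 86.6
side carton 574 med [694.4 382.9  78.1] z5/95 [61.9 87.8] rect [716.6 400.5] [121.3  94.7] 85.7
side table 7171 med [504.8 350.    0.7] z5/95 [ -4.2 133.5] rect [511.9 479.4] [451.4 247.2] 74.9
```

```bash
python3 -m handwheel '{"translation":[[0,0,0],[0,0,0],[0,0,0],[0,0,0],[0,0,0],[0,0,0],[0,0,0],[-43,21,0],[-43,21,0],[-43,21,0]],"dr":[[0,0,0.17],[0,0,0.17],[0,0,0.17],[0,0,0.17],[0,0,0.17],[0,0,0.17],[0,0,0.168],[0,0,0],[0,0,0],[0,0,0]],"fingers":[1,1,1,1,1,1,1,1,1,1]}' 60
```

```text
t: 1.35
tcp_pos: [278.0, 402.9, 214.1]
ee_rot: [0.0, 0.707, 0.707, -0.0]
wrist_force: [0.5, -0.4, -0.3]
gripper_width: 91.9
grasp_force: 0.0
```

```bash
python3 -m handwheel '{"translation":[[-43,21,0],[-43,21,0],[-43,21,0],[-43,21,0],[-43,21,0],[-43,21,0],[-43,21,0],[0,0,20],[0,0,0],[0,0,0]],"dr":[[0,0,0],[0,0,0],[0,0,0],[0,0,0],[0,0,0],[0,0,0],[0,0,0],[0,0,0],[0,0,0],[0,0,0]],"fingers":[0.2,0.2,0.2,0.2,0.2,0.2,0.2,0.2,0.2,0.2]}'
python3 - <<'E'
from h import *
im,d,P=pts("wrist"); np.savez("w1.npz",im=im,P=P); cv2.imwrite("pics/w1.png",im[:,:,::-1])
h=cv2.cvtColor(im,cv2.COLOR_RGB2HSV); H,S,V=[h[...,i].astype(int) for i in range(3)]
m=((H<6)|(H>174))&(S>130)&(P[...,2]>15)&(P[...,2]<45); q=P[m]; r=cv2.minAreaRect(q[:,:2].astype(np.float32)); print("handle",r,np.median(q,0))
m=(S<60)&(P[...,2]>22)&(P[...,2]<38); n,l,st,c=cv2.connectedComponentsWithStats(m.astype(np.uint8))
for i in range(1,n):
    if st[i,4]>300: q=P[l==i]; print("shaft?",st[i,4],cv2.minAreaRect(q[:,:2].astype(np.float32)),np.median(q,0))
E
```

```text
t: 2.6
tcp_pos: [424.7, 103.7, 194.9]
ee_rot: [0.0, 0.707, 0.707, 0.0]
wrist_force: [-0.1, 0.2, -0.1]
gripper_width: 55.0
grasp_force: 0.0
handle ((427.6127014160156, 19.98180389404297), (56.91838836669922, 16.153125762939453), 88.55827331542969) [427.05574394  21.84484047  31.16746014]
shaft? 2389 ((428.4461669921875, 109.84638977050781), (167.6201934814453, 23.157764434814453), 89.50703430175781) [428.80926678 122.69597256  29.37258153]
```

```bash
python3 -m handwheel '{"translation":[[-2,3.5,30],[0,0,50],[0,0,50],[0,0,30],[0,0,15],[0,0,10],[0,0,0],[0,0,0],[0,0,0],[0,0,0]],"dr":[[0,0,0],[0,0,0],[0,0,0],[0,0,0],[0,0,0],[0,0,0],[0,0,0],[0,0,0],[0,0,0],[0,0,0]],"fingers":[0.2,0.2,0.2,0.2,0.2,0.2,0.2,-1,-1,-1]}' 40
```

```text
t: 3.9
tcp_pos: [428.7, 101.3, 10.1]
ee_rot: [0.0, 0.707, 0.707, 0.0]
wrist_force: [-0.7, 0.4, -0.6]
gripper_width: 27.2
grasp_force: 0.0
```

```bash
python3 -m handwheel '{"translation":[[0,0,0],[0,0,0],[0,0,0],[0,0,0]],"dr":[[0,0,0],[0,0,0],[0,0,0],[0,0,0]],"fingers":[-1,-1,-1,-1]}' 40
```

```text
t: 4.4
tcp_pos: [428.3, 101.3, 9.7]
ee_rot: [0.0, 0.707, 0.707, -0.0]
wrist_force: [-0.5, 0.5, 1.0]
gripper_width: 12.8
grasp_force: 40.0
```

```bash
python3 -m handwheel '{"translation":[[0,0,-20],[0,0,-40],[0,0,-50],[0,0,-30],[-6,42,0],[-6,42,0],[-6,42,0],[-6,42,0],[-5.5,40.3,0],[0,0,0]],"dr":[[0,0,0],[0,0,0],[0,0,0],[0,0,0],[0,0,0],[0,0,0],[0,0,0],[0,0,0],[0,0,0],[0,0,-0.096]],"fingers":[-1,-1,-1,-1,-1,-1,-1,-1,-1,-1]}'
```

```text
t: 5.65
tcp_pos: [638.3, 71.1, 148.2]
ee_rot: [-0.0, 0.672, 0.741, -0.0]
wrist_force: [-0.4, 0.4, -1.3]
gripper_width: 12.9
grasp_force: 40.0
```

```bash
python3 -m handwheel '{"translation":[[0,0,0],[0,0,0]],"dr":[[0,0,0],[0,0,0]],"fingers":[-1,-1]}'
python3 - <<'E'
from h import *
im,d,P=pts("top"); np.savez("top1.npz",im=im,P=P); a=im[:,:,::-1][150:320,280:460]; a=cv2.resize(a,None,fx=2,fy=2)
im,d,P=pts("side"); np.savez("side1.npz",im=im,P=P); b=im[:,:,::-1][170:340,200:380]; b=cv2.resize(b,None,fx=2,fy=2)
cv2.imwrite("pics/c1.png",np.hstack([a,b]))
h=cv2.cvtColor(im,cv2.COLOR_RGB2HSV); H,S,V=[h[...,i].astype(int) for i in range(3)]
m=((H<6)|(H>174))&(S>130)&(P[...,2]>120)&(P[...,2]<220)&(P[...,1]<60); q=P[m]; print(m.sum(),cv2.minAreaRect(q[:,:2].astype(np.float32)),np.median(q,0))
E
```

```text
t: 5.9
tcp_pos: [636.1, 72.0, 149.4]
ee_rot: [-0.0, 0.673, 0.74, -0.0]
wrist_force: [-0.4, 0.1, -0.6]
gripper_width: 12.5
grasp_force: 40.0
205 ((642.1502685546875, -4.690145492553711), (18.483491897583008, 59.19612121582031), 0.6146665811538696) [640.67796775 -11.86320194 169.11007705]
```

View pics/c1.png

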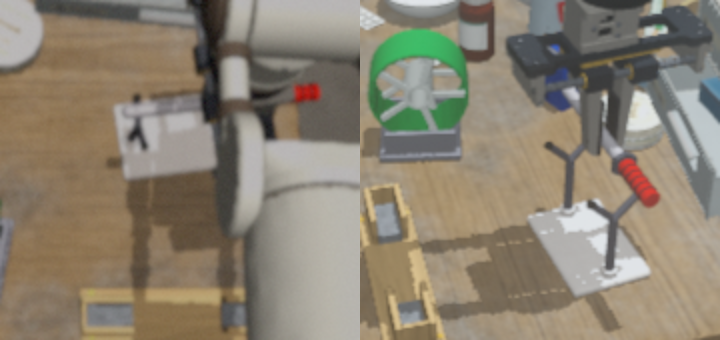

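The axle is held level between the fingers (side crop (600,140)), over both forks, with the red handle on the -y side. Next I lower it.

```bash
python3 -m handwheel '{"translation":[[0,0,20],[0,0,20],[0,0,10],[0,0,6],[0,0,4],[0,0,2],[0,0,0],[0,0,0]],"dr":[[0,0,0],[0,0,0],[0,0,0],[0,0,0],[0,0,0],[0,0,0],[0,0,0],[0,0,0]],"fingers":[-1,-1,-1,-1,-1,-1,-1,-1]}'
```

```text
t: 7.0
tcp_pos: [636.9, 71.8, 88.1]
ee_rot: [0.0, 0.672, 0.74, 0.0]
wrist_force: [0.0, -0.1, -1.0]
gripper_width: 12.8
grasp_force: 40.0
```

```bash
python3 -m handwheel '{"translation":[[0,0,1],[0,0,1],[0,0,0],[0,0,0]],"dr":[[0,0,0],[0,0,0],[0,0,0],[0,0,0]],"fingers":[-1,-1,-1,-1]}'
```

```text
t: 7.5
tcp_pos: [636.9, 71.9, 86.0]
ee_rot: [0.0, 0.672, 0.74, 0.0]
wrist_force: [-1.1, -0.1, 3.0]
gripper_width: 12.7
grasp_force: 40.0
```

```bash
python3 -m handwheel '{"translation":[[0,0,0],[0,0,0],[0,0,0],[0,0,0],[0,0,-20],[0,0,-40],[0,0,-60],[0,0,-40],[0,0,0],[0,0,0]],"dr":[[0,0,0],[0,0,0],[0,0,0],[0,0,0],[0,0,0],[0,0,0],[0,0,0],[0,0,0],[0,0,0],[0,0,0]],"fingers":[0,0,0,0,0,0,0,0,0,0]}'
```

```text
t: 8.75
tcp_pos: [636.3, 71.9, 245.6]
ee_rot: [-0.0, 0.672, 0.74, -0.0]
wrist_force: [-0.2, -1.1, -0.6]
gripper_width: 46.1
grasp_force: 0.0
```

```bash
python3 -m handwheel '{"translation":[[-36,0,0],[-37,0,0],[0,0,0],[0,0,0]],"dr":[[0,0,0],[0,0,0],[0,0,0],[0,0,0]],"fingers":[0,0,0,0]}'
python3 - <<'E'
from h import *
im,d,P=pts("wrist"); np.savez("w2.npz",im=im,P=P); cv2.imwrite("pics/w2.png",im[:,:,::-1])
h=cv2.cvtColor(im,cv2.COLOR_RGB2HSV); H,S,V=[h[...,i].astype(int) for i in range(3)]
m=((H<6)|(H>174))&(S>130)&(P[...,2]>80)&(P[...,2]<130); q=P[m]; print(m.sum(),cv2.minAreaRect(q[:,:2].astype(np.float32)),np.median(q,0),np.percentile(q[:,1],[1,99]))
m=(P[...,2]>98)&(P[...,2]<125)&(S<80); n,l,st,c=cv2.connectedComponentsWithStats(m.astype(np.uint8))
for i in range(1,n):
    if st[i,4]>300: q=P[l==i]; print(st[i,4],c[i],cv2.minAreaRect(q[:,:2].astype(np.float32)),np.median(q,0))
E
```

```text
t: 9.25
tcp_pos: [642.8, -0.2, 244.2]
ee_rot: [-0.001, 0.672, 0.74, -0.0]
wrist_force: [-0.1, -0.6, 0.3]
gripper_width: 45.8
grasp_force: 0.0
940 ((644.9655151367188, -7.167516708374023), (16.013835906982422, 52.862911224365234), 5.821187973022461) [644.99756098  -6.68770564 107.06879175] [-32.67619999  18.81240047]
3622 [282.14384318  98.70320265] ((645.6168823242188, 86.01556396484375), (135.26284790039062, 61.982627868652344), 84.62969970703125) [634.79111715  78.26850523 105.39727635]
367 [442.61035422  14.67029973] ((750.1448974609375, 153.37745666503906), (27.823604583740234, 1.5084701776504517), 83.02310180664062) [750.02495577 153.41435769 112.11659463]
435 [527.48505747  39.42758621] ((819.3653564453125, 146.7357635498047), (12.30069351196289, 48.923343658447266), 17.335771560668945) [819.32526587 141.1396447  108.84089493]
339 [253.71976401  21.61061947] ((609.59033203125, 136.25338745117188), (22.196287155151367, 9.075090408325195), 2.55367112159729) [608.36605337 135.64256146 109.24433534]
346 [307.95375723  20.80635838] ((648.78173828125, 140.97984313964844), (23.31082534790039, 8.981993675231934), 3.8416199684143066) [650.03133467 140.23447057 108.71349181]
321 [440.41121495  92.92211838] ((755.3849487304688, 95.35910034179688), (82.89028930664062, 4.710180282592773), 82.8204345703125) [755.11486609  96.21004843 123.25488115]
568 [397.05105634 169.39260563] ((735.4291381835938, 34.54966735839844), (43.97068405151367, 1.8620136976242065), 83.31558990478516) [735.7396207   34.96596091 112.21905894]
406 [451.25615764 209.0591133 ] ((780.7440795898438, 6.45697021484375), (9.33925724029541, 67.5932388305664), 82.73136901855469) [788.35573761   7.35068688 117.8965526 ]
```

View pics/w2.png

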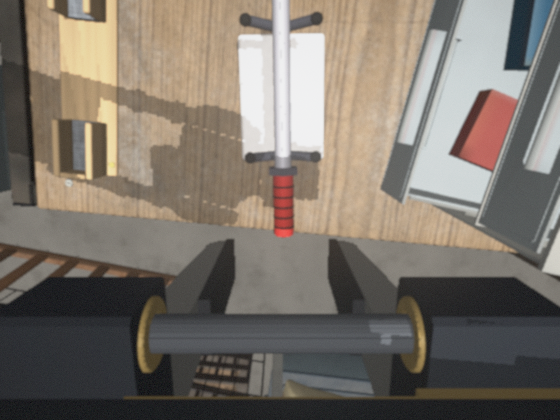

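The picture shows the axle lying in both forks (near fork at row 156, far at row 18), with the collar outside the near post and the handle at (283,205). I'll grip the handle now.

```bash
python3 -m handwheel '{"translation":[[2,1.5,50],[0,0,50],[0,0,40],[0,0,14],[0,0,8],[0,0,0],[0,0,0],[0,0,0],[0,0,0],[0,0,0]],"dr":[[0,0,0],[0,0,0],[0,0,0],[0,0,0],[0,0,0],[0,0,0],[0,0,0],[0,0,0],[0,0,0],[0,0,0]],"fingers":[0,0,0,0,0,0,-1,-1,-1,-1]}' 60
```

```text
t: 10.55
tcp_pos: [644.7, 1.4, 84.0]
ee_rot: [-0.0, 0.672, 0.74, -0.0]
wrist_force: [-2.3, 0.5, 2.8]
gripper_width: 16.8
grasp_force: 59.9
```

```bash
python3 -m handwheel '{"translation":[[0,0,0],[0,0,0],[0,0,0]],"dr":[[0,0,0],[0,0,0],[0,0,0]],"fingers":[-1,-1,-1]}' 60
```

```text
t: 10.92
tcp_pos: [644.8, 1.3, 83.8]
ee_rot: [-0.0, 0.672, 0.74, -0.0]
wrist_force: [-2.9, 0.2, 4.7]
gripper_width: 16.5
grasp_force: 59.9
```

```bash
python3 -m handwheel '{"translation":[[0,0,-15],[0,0,-30],[0,0,-40],[0,0,-35],[0,0,0],[0,0,0],[17.4,-42.3,0],[17.4,-42.3,0],[17.4,-42.3,0],[17.4,-42.3,0]],"dr":[[0,0,0],[0,0,0],[0,0,0],[0,0,0],[0,0,0.153],[0,0,0.153],[0,0,0],[0,0,0],[0,0,0],[0,0,0]],"fingers":[-1,-1,-1,-1,-1,-1,-1,-1,-1,-1]}'
```

```text
t: 12.18
tcp_pos: [493.3, 105.4, 204.4]
ee_rot: [0.001, 0.777, 0.629, 0.001]
wrist_force: [0.4, 0.5, 0.2]
gripper_width: 16.5
grasp_force: 59.9
```

```bash
python3 -m handwheel '{"translation":[[17.4,-42.3,0],[0,0,0],[0,0,0]],"dr":[[0,0,0],[0,0,0],[0,0,0]],"fingers":[-1,-1,-1]}'
python3 - <<'E'
from h import *
for n in("wrist","side"):
    im,d,P=pts(n); np.savez(n+"3.npz",im=im,P=P); cv2.imwrite(f"pics/{n}3.png",im[:,:,::-1])
    h=cv2.cvtColor(im,cv2.COLOR_RGB2HSV); H,S,V=[h[...,i].astype(int) for i in range(3)]
    m=(H>50)&(H<75)&(S>150)&(abs(P[...,1]-331)<60)&(abs(P[...,0]-497)<90)
    v,u=np.nonzero(m);q=P[m]; print(n,m.sum(),u.min(),u.max(),v.min(),v.max(),cv2.minAreaRect(q[q[:,2]>90][:,:2].astype(np.float32)))
    m=((H<6)|(H>174))&(S>130)&(P[...,2]>150)&(P[...,2]<250); q=P[m]; print("handle",m.sum(),cv2.minAreaRect(q[:,:2].astype(np.float32)) if m.sum() else 0, np.median(q,0))
a=cv2.imread("pics/wrist3.png");b=cv2.imread("pics/side3.png"); b=cv2.resize(b[150:310,140:353],(560,420)); cv2.imwrite("pics/c3.png",cv2.resize(np.hstack([a,b]),(800,300)))
E
```

```text
t: 12.55
tcp_pos: [457.1, 130.3, 204.4]
ee_rot: [0.001, 0.777, 0.629, 0.001]
wrist_force: [-1.3, -0.7, 0.0]
gripper_width: 16.5
grasp_force: 59.9Traceback (most recent call last):
  File "<stdin>", line 6, in <module>
    return umr_minimum(a, axis, None, out, keepdims, initial, where)
ValueError: zero-size array to reduction operation minimum which has no identity
```

Run:
```python
from h import *
out=[]
for n in("side","top"):
    im,d,P=pts(n); np.savez(n+"3.npz",im=im,P=P)
    h=cv2.cvtColor(im,cv2.COLOR_RGB2HSV); H,S,V=[h[...,i].astype(int) for i in range(3)]
    m=(H>50)&(H<75)&(S>150)&(abs(P[...,1]-331)<60)&(abs(P[...,0]-497)<90)
    v,u=np.nonzero(m);q=P[m]; print(n,m.sum(),u.min(),u.max(),v.min(),v.max(),cv2.minAreaRect(q[q[:,2]>100][:,:2].astype(np.float32)))
    M=robot.camera_model(n); r=cv2.Rodrigues(np.array(M["rvec"]))[0]; print("cam",(-r.T@M["tvec"]).round())
    m=((H<6)|(H>174))&(S>130)&(P[...,2]>150)&(P[...,2]<250)&(P[...,1]<250); q=P[m]; print("handle",m.sum(), np.median(q,0) if m.sum() else 0)
    m=(S<60)&(P[...,2]>200)&(P[...,2]<245)&(abs(P[...,1]-240)<58)&(abs(P[...,0]-480)<40);q=P[m]
    if m.sum(): print("shaft",m.sum(),np.median(q,0),cv2.fitLine(q.astype(np.float32),cv2.DIST_HUBER,0,.01,.01).ravel().round(3), "tip",q[q[:,1].argmax()])
    c=im[:,:,::-1][160:265,165:305] if n=="side" else im[:,:,::-1][210:315,220:360]
    out.append(cv2.resize(c,(400,300),interpolation=cv2.INTER_CUBIC))
cv2.imwrite("pics/c3.png",np.hstack(out))
```

```text
side 204 206 251 186 207 ((500.06878662109375, 331.42852783203125), (59.8359489440918, 108.4854965209961), 80.64500427246094)
cam [ 323. -681.  756.]
handle 162 [454.42704184 113.35421216 225.23709874]
shaft 111 [475.38372041 221.13451969 224.20664822] [1.91000e-01 9.82000e-01 1.00000e-03 4.75957e+02 2.24857e+02 2.24445e+02] tip [481.96211177 285.88717179 221.10699218]
top 1517 243 278 246 303 ((496.8726806640625, 332.0517272949219), (57.51940155029297, 110.90946960449219), 78.65428924560547)
cam [ 411.  275. 1137.]
handle 0 0
shaft 456 [478.77153133 236.87865456 225.91844143] [1.98000e-01 9.80000e-01 4.00000e-03 4.79321e+02 2.37720e+02 2.26079e+02] tip [485.17369547 292.15605927 223.37770328]
```

View pics/c3.png

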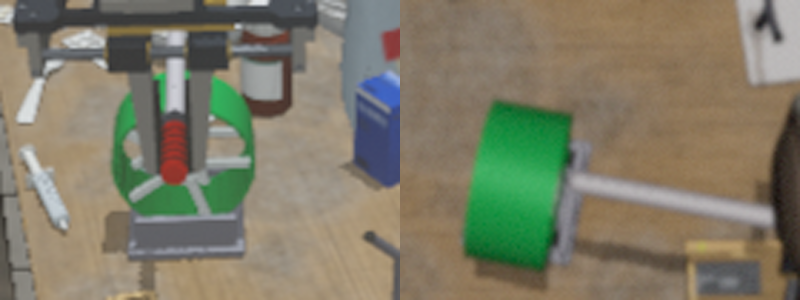

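Run:
```python
from h import *
from scipy.optimize import least_squares
for n in("side0","top0","side3","top3"):
    D=np.load(n+".npz"); im=D["im"];P=D["P"]
    h=cv2.cvtColor(im,cv2.COLOR_RGB2HSV); H,S,V=[h[...,i].astype(int) for i in range(3)]
    m=(H>50)&(H<75)&(S>150)&(abs(P[...,1]-331)<60)&(abs(P[...,0]-497)<90)&(P[...,2]>90)
    if "side" in n: m&=P[...,2]>135-0*P[...,2]   # outer top surface only
    m=cv2.erode(m.astype(np.uint8),np.ones((3,3)))>0 if "top" in n else m
    q=P[m]
    def f(p):  # p: x at y=331, slope dx/dy, z
        t=(q[:,0]-p[0]-p[1]*(q[:,1]-331))/np.hypot(1,p[1]); return np.hypot(t,q[:,2]-p[2])-60
    s=least_squares(f,[497,.2,85],loss="soft_l1"); print(n,m.sum(),s.x.round(3),"deg",90-np.degrees(np.arctan(s.x[1])).round(2),np.abs(s.fun).mean())
    if "3" in n:
        m=(S<60)&(P[...,2]>200)&(P[...,2]<245)&(abs(P[...,1]-230)<50)&(abs(P[...,0]-480)<40);q=P[m]
        a=np.polyfit(q[:,1],q[:,0],1); print("shaft x at 331",np.polyval(a,331),a[0],"z",np.polyfit(q[:,1],q[:,2],1))
D=np.load("side0.npz"); im=D["im"];P=D["P"]; S=cv2.cvtColor(im,cv2.COLOR_RGB2HSV)[...,1]
c=P[217-7:217+8,228-12:228+8]
for y in range(200,232,2): print(y,[f"{P[y,x,0]:.0f},{P[y,x,1]:.0f},{P[y,x,2]:.0f},{im[y,x].max()}" for x in range(218,240,3)])
```

```text
side0 284 [4.9773e+02 2.0800e-01 8.1588e+01] deg 78.25 0.882871751809116
top0 1268 [4.99284e+02 2.00000e-01 8.38750e+01] deg 78.66 1.2149825495866902
side3 21 [5.00027e+02 2.60000e-01 8.21570e+01] deg 75.41 0.8066265866316987
shaft x at 331 496.4826978554354 0.19366515675290893 z [-3.47922720e-03  2.24822911e+02]
top3 1236 [4.99315e+02 2.11000e-01 8.38930e+01] deg 78.11 1.2545910847048538
shaft x at 331 497.88950639268256 0.20108137342142446 z [2.74980150e-03 2.25012212e+02]
200 ['471,309,134,129', '512,526,-3,148', '520,522,-2,166', '500,355,101,175', '507,354,101,164', '505,304,132,155', '512,301,132,151', '518,299,133,162']
202 ['478,359,97,152', '485,355,98,158', '492,356,96,170', '498,349,100,178', '506,348,99,175', '505,304,126,162', '550,503,-3,147', '559,503,-4,145']
204 ['498,498,2,169', '485,356,92,154', '490,345,98,166', '496,336,102,177', '504,342,97,175', '505,306,120,158', '548,491,-1,134', '557,492,-4,159']
206 ['498,496,-3,170', 'nan,nan,nan,161', '489,341,95,167', '495,333,99,178', '502,331,99,169', '505,304,115,157', '520,347,86,146', '528,349,83,159']
208 ['496,487
[... 1081 characters left out ...]
2,309,70,154', '489,305,72,169', '496,304,71,172', '502,300,72,155', '519,352,35,156', '528,357,30,133']
224 ['468,312,65,160', '476,314,62,142', '490,361,28,130', '488,304,67,146', '496,304,66,152', '503,306,63,150', '518,345,34,149', '526,347,31,132']
226 ['468,311,60,139', '480,348,32,127', '489,352,28,128', '497,354,25,131', '504,352,26,131', '503,303,59,157', '518,344,29,125', '524,338,31,131']
228 ['471,338,35,122', '480,345,28,126', '486,339,32,126', '495,347,24,132', '502,345,25,133', '503,305,51,157', '517,339,26,131', '522,328,32,131']
230 ['470,329,36,122', '478,336,29,127', '485,329,32,127', '493,336,26,132', '501,336,25,133', '502,302,48,147', '510,308,42,146', '521,326,28,130']
```

The left (side) crop shows the axle level above the wheel and lined up with the hub; the right (top) crop shows the axle parallel to the wheel axis, tip at about (575,183) just short of the wheel face. In x the wheel sits about 2 mm further than the shaft, so I'll correct that, back off, lower and insert.

```bash
python3 -m handwheel '{"translation":[[-10,1.8,20],[0,0,40],[0,0,45],[0,0,22],[0,0,8],[0,0,0],[0,0,0]],"dr":[[0,0,0],[0,0,0],[0,0,0],[0,0,0],[0,0,0],[0,0,0],[0,0,0]],"fingers":[-1,-1,-1,-1,-1,-1,-1]}'
python3 - <<'E'
from h import *
out=[]
for n in("side","top"):
    im,d,P=pts(n); np.savez(n+"4.npz",im=im,P=P)
    S=cv2.cvtColor(im,cv2.COLOR_RGB2HSV)[...,1]
    m=(S<60)&(P[...,2]>70)&(P[...,2]<105)&(abs(P[...,1]-220)<60)&(abs(P[...,0]-480)<40);q=P[m]
    if m.sum(): print(n,m.sum(),np.polyval(np.polyfit(q[:,1],q[:,0],1),[303,331]),"ztop",np.polyval(np.polyfit(q[:,1],q[:,2],1),[200,300]))
    c=im[:,:,::-1][160:265,165:305] if n=="side" else im[:,:,::-1][210:315,220:360]
    out.append(cv2.resize(c,(400,300),interpolation=cv2.INTER_CUBIC))
cv2.imwrite("pics/c4.png",np.hstack(out))
E
```

```text
t: 13.58
tcp_pos: [457.1, 120.2, 69.9]
ee_rot: [0.001, 0.777, 0.629, 0.001]
wrist_force: [0.9, 0.0, -0.5]
gripper_width: 16.4
grasp_force: 59.9
side 91 [492.80530091 498.41917367] ztop [89.5466189  90.00470006]
top 379 [494.0739647  499.67303049] ztop [91.41499607 91.63020316]
```

View pics/c4.png

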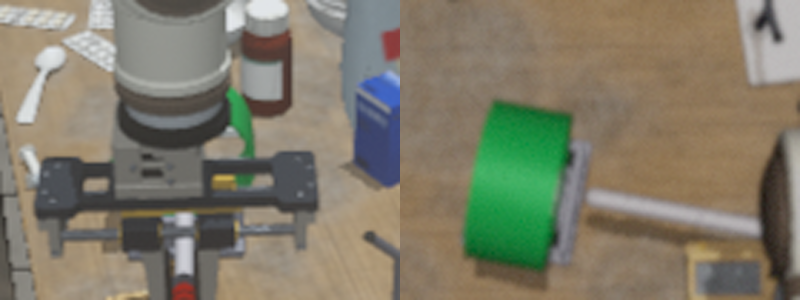

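The side crop shows the gripper down; the top crop shows the axle, tip at (590,196), pointing at the hub with a gap. I'll insert it in stages.

```bash
python3 -m handwheel '{"translation":[[10,0,0],[10,0,0],[8,0,0],[8,0,0],[8,0,0],[0,0,0]],"dr":[[0,0,0],[0,0,0],[0,0,0],[0,0,0],[0,0,0],[0,0,0]],"fingers":[-1,-1,-1,-1,-1,-1]}'
```

```text
t: 14.42
tcp_pos: [465.1, 163.9, 68.6]
ee_rot: [0.0, 0.777, 0.629, -0.0]
wrist_force: [-0.5, -0.6, -0.3]
gripper_width: 16.4
grasp_force: 59.9
```

```bash
python3 -m handwheel '{"translation":[[12,0,0],[12,0,0],[12,0,0],[12,0,0],[12,0,0],[12,0,0],[9,0,0],[0,0,0],[0,0,0]],"dr":[[0,0,0],[0,0,0],[0,0,0],[0,0,0],[0,0,0],[0,0,0],[0,0,0],[0,0,0],[0,0,0]],"fingers":[-1,-1,-1,-1,-1,-1,-1,-1,-1]}'
python3 - <<'E'
from h import *
im,d,P=pts("top"); np.savez("top5.npz",im=im,P=P)
h=cv2.cvtColor(im,cv2.COLOR_RGB2HSV); H,S,V=[h[...,i].astype(int) for i in range(3)]
m=(H>50)&(H<75)&(S>150)&(abs(P[...,1]-331)<60)&(abs(P[...,0]-497)<90)&(P[...,2]>90);q=P[m]
print("wheel",cv2.minAreaRect(q[:,:2].astype(np.float32)))
m=(P[...,2]>70)&(P[...,2]<105)&(S<90)&(P[...,1]>360)&(P[...,1]<420)&(abs(P[...,0]-510)<20);q=P[m]
print("tip",m.sum(),q[:,1].max() if m.sum() else 0,np.median(q,0) if m.sum() else 0)
E
```

```text
t: 15.55
tcp_pos: [481.8, 242.4, 68.5]
ee_rot: [0.0, 0.777, 0.629, -0.0]
wrist_force: [-0.8, -1.2, -0.5]
gripper_width: 16.6
grasp_force: 59.9
wheel ((496.6717224121094, 332.9802551269531), (57.17505645751953, 111.12606811523438), 79.84772491455078)
tip 115 405.79200285920825 [511.89179317 386.03694907  90.11641691]
```

```bash
python3 -m handwheel '{"translation":[[0,0,-3],[0,0,-4],[0,0,-4],[0,0,-6],[0,0,-8],[0,0,-8],[0,0,0],[0,0,0]],"dr":[[0,0,0],[0,0,0],[0,0,0],[0,0,0],[0,0,0],[0,0,0],[0,0,0],[0,0,0]],"fingers":[-1,-1,-1,-1,-1,-1,-1,-1]}'
python3 - <<'E'
from h import *
out=[]
for n in("side","top"):
    im,d,P=pts(n); np.savez(n+"6.npz",im=im,P=P)
    h=cv2.cvtColor(im,cv2.COLOR_RGB2HSV); H,S,V=[h[...,i].astype(int) for i in range(3)]
    m=(H>50)&(H<75)&(S>150)&(abs(P[...,1]-331)<60)&(abs(P[...,0]-497)<90)&(P[...,2]>110);q=P[m]
    print(n,"wheel",cv2.minAreaRect(q[:,:2].astype(np.float32)),np.percentile(q[:,2],98))
    m=(P[...,2]>80)&(P[...,2]<140)&(S<90)&(P[...,1]>368)&(P[...,1]<420)&(abs(P[...,0]-510)<20);q=P[m]
    if m.sum()>5:print("tip",m.sum(),q[:,1].max(), np.median(q,0))
E
```

```text
t: 16.6
tcp_pos: [481.8, 242.6, 101.5]
ee_rot: [-0.0, 0.777, 0.629, -0.0]
wrist_force: [-0.1, -0.3, -1.7]
gripper_width: 16.6
grasp_force: 59.9
side wheel ((506.745361328125, 343.58770751953125), (46.003135681152344, 108.12089538574219), 63.0638542175293) 151.34284194048706
top wheel ((496.8584899902344, 331.2476806640625), (63.14046859741211, 110.12739562988281), 79.20551300048828) 172.95521377417379
tip 120 405.8748173303677 [511.08906622 386.88130879 121.12676056]
```

```bash
python3 -m handwheel '{"translation":[[0,0,-12],[0,0,-20],[0,0,-20],[0,0,-20],[0,0,-12],[-5,5,0],[-12,12,0],[-20,20,0],[-24,24,0],[-24,24,0]],"dr":[[0,0,0],[0,0,0],[0,0,0],[0,0,0],[0,0,0],[0,0,0],[0,0,0],[0,0,0],[0,0,0],[0,0,0]],"fingers":[-1,-1,-1,-1,-1,-1,-1,-1,-1,-1]}'
```

```text
t: 17.95
tcp_pos: [547.6, 139.7, 184.4]
ee_rot: [-0.0, 0.778, 0.629, -0.001]
wrist_force: [-0.3, 0.7, -2.0]
gripper_width: 16.4
grasp_force: 59.9
```

```bash
python3 -m handwheel '{"translation":[[-24,25,0],[-24,25,0],[-24,25,0],[-22,24,0],[-15,17,0],[-8,8,0],[0,0,0],[0,0,0],[0,0,0],[0,0,0]],"dr":[[0,0,0],[0,0,0],[0,0,0],[0,0,0],[0,0,0],[0,0,0],[0,0,-0.075],[0,0,-0.08],[0,0,-0.08],[0,0,-0.07]],"fingers":[-1,-1,-1,-1,-1,-1,-1,-1,-1,-1]}'
```

```text
t: 19.2
tcp_pos: [643.7, 1.4, 184.8]
ee_rot: [-0.001, 0.672, 0.741, -0.0]
wrist_force: [0.5, -0.9, -2.2]
gripper_width: 16.5
grasp_force: 59.9
```

```bash
python3 -m handwheel '{"translation":[[0,0,0],[0,0,0],[0,0,0]],"dr":[[0,0,0],[0,0,0],[0,0,0]],"fingers":[-1,-1,-1]}'
python3 - <<'E'
from h import *
out=[]
for n in("side","top"):
    im,d,P=pts(n); np.savez(n+"7.npz",im=im,P=P)
    h=cv2.cvtColor(im,cv2.COLOR_RGB2HSV); H,S,V=[h[...,i].astype(int) for i in range(3)]
    m=(H>50)&(H<75)&(S>150)&(abs(P[...,1]-90)<70)&(abs(P[...,0]-635)<90)&(P[...,2]>190);q=P[m]
    if m.sum()>5: print(n,"wheel",cv2.minAreaRect(q[:,:2].astype(np.float32)),np.percentile(q[:,2],98))
    m=(P[...,2]>180)&(P[...,2]<225)&(S<90)&(P[...,1]>130)&(P[...,1]<190)&(abs(P[...,0]-628)<15);q=P[m]
    if m.sum()>5:print("tip",m.sum(),q[:,1].max(), np.median(q,0))
    c=im[:,:,::-1][150:330,200:440]
    out.append(cv2.resize(c,(400,300),interpolation=cv2.INTER_CUBIC))
cv2.imwrite("pics/c7.png",np.hstack(out))
E
```

```text
t: 19.58
tcp_pos: [644.1, 1.5, 185.5]
ee_rot: [-0.0, 0.673, 0.74, -0.0]
wrist_force: [-0.9, 1.4, -1.7]
gripper_width: 16.6
grasp_force: 59.9
side wheel ((620.6021118164062, 86.50704956054688), (84.43128967285156, 83.21366882324219), 27.992591857910156) 290.1783503209078
top wheel ((629.8844604492188, 94.12263488769531), (108.49698638916016, 57.764488220214844), 5.976493835449219) 256.8116614190843
tip 133 166.15092996037902 [628.35946764 148.59256532 204.88670389]
```

View pics/c7.png

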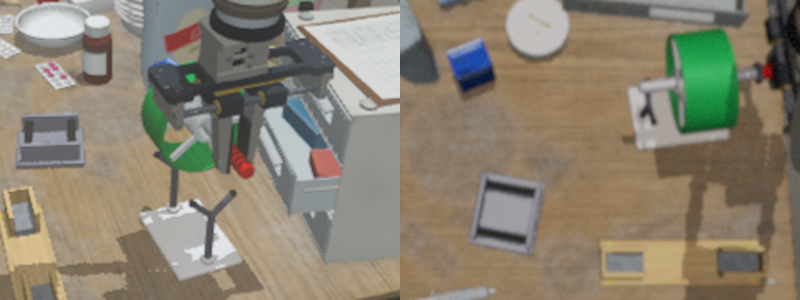

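The wheel hangs on the axle above the stand in both crops, and the tip extends past the far post (top crop (645,87)). Wheel centre y is about 94 against 91 for the stand. I'll lower it in.

```bash
python3 -m handwheel '{"translation":[[0,0.5,8],[0,0,16],[0,0,20],[0,0,20],[0,0,14],[0,0,8],[0,0,5],[0,0,4],[0,0,0],[0,0,0]],"dr":[[0,0,0],[0,0,0],[0,0,0],[0,0,0],[0,0,0],[0,0,0],[0,0,0],[0,0,0],[0,0,0],[0,0,0]],"fingers":[-1,-1,-1,-1,-1,-1,-1,-1,-1,-1]}'
```

```text
t: 20.92
tcp_pos: [645.0, 1.5, 91.1]
ee_rot: [0.0, 0.673, 0.74, 0.0]
wrist_force: [0.2, -0.2, -2.4]
gripper_width: 16.6
grasp_force: 59.9
```

```bash
python3 -m handwheel '{"translation":[[0,0,2],[0,0,2],[0,0,1],[0,0,0],[0,0,0]],"dr":[[0,0,0],[0,0,0],[0,0,0],[0,0,0],[0,0,0]],"fingers":[-1,-1,-1,-1,-1]}'
```

```text
t: 21.55
tcp_pos: [644.7, 1.5, 85.7]
ee_rot: [-0.0, 0.673, 0.74, 0.0]
wrist_force: [-0.7, -0.8, -1.3]
gripper_width: 16.6
grasp_force: 59.9
```

```bash
python3 -m handwheel '{"translation":[[0,0,1],[0,0,1],[0,0,0],[0,0,0]],"dr":[[0,0,0],[0,0,0],[0,0,0],[0,0,0]],"fingers":[-1,-1,-1,-1]}'
```

```text
t: 22.05
tcp_pos: [645.0, 1.4, 84.2]
ee_rot: [0.0, 0.673, 0.74, 0.0]
wrist_force: [-1.7, -0.1, 4.5]
gripper_width: 16.6
grasp_force: 59.9
```

```bash
python3 -m handwheel '{"translation":[[0,0,0],[0,0,0],[0,0,0],[0,0,0],[0,0,0]],"dr":[[0,0,0],[0,0,0],[0,0,0],[0,0,0],[0,0,0]],"fingers":[-0.5,-0.4,-0.2,0,0]}'; python3 -m handwheel '{"translation":[[0,0,-10],[0,0,-30],[0,0,-50],[0,0,-50],[-20,-20,-20],[-30,-30,0],[-30,-30,0],[0,0,0],[0,0,0]],"dr":[[0,0,0],[0,0,0],[0,0,0],[0,0,0],[0,0,0],[0,0,0],[0,0,0],[0,0,0],[0,0,0]],"fingers":[0,0,0,0,0,0,0,0,0]}'
python3 - <<'E'
from h import *
out=[]
for n in("side","top"):
    im,d,P=pts(n)
    h=cv2.cvtColor(im,cv2.COLOR_RGB2HSV); H,S,V=[h[...,i].astype(int) for i in range(3)]
    m=(H>50)&(H<75)&(S>150)&(abs(P[...,1]-90)<70)&(abs(P[...,0]-635)<90)&(P[...,2]>110)&(P[...,2]<170);q=P[m]
    if m.sum()>5: print(n,"wheel",cv2.minAreaRect(q[:,:2].astype(np.float32)),np.percentile(q[:,2],98))
    m=((H<6)|(H>174))&(S>130)&(P[...,2]>80)&(P[...,2]<130)&(P[...,1]<30)&(abs(P[...,0]-640)<30); q=P[m]; print(m.sum(),np.median(q,0),q[:,1].min() if len(q) else 0)
    c=im[:,:,::-1][150:330,200:440]
    out.append(cv2.resize(c,(400,300),interpolation=cv2.INTER_CUBIC))
cv2.imwrite("pics/c8.png",np.hstack(out))
E
```

```text
t: 22.68
tcp_pos: [644.7, 1.5, 83.5]
ee_rot: [-0.0, 0.673, 0.74, 0.0]
wrist_force: [0.1, 0.2, -0.6]
gripper_width: 46.0
grasp_force: 0.0
t: 23.8
tcp_pos: [573.1, -85.4, 244.3]
ee_rot: [0.0, 0.673, 0.74, 0.0]
wrist_force: [-0.2, -0.2, 0.4]
gripper_width: 46.2
grasp_force: 0.0
side wheel ((626.5311279296875, 90.5102767944336), (95.695068359375, 59.3211669921875), 4.104066371917725) 153.84941241920853
196 [642.62093785 -10.46269463 104.83991343] -34.47376320112924
top wheel ((629.1785888671875, 92.72649383544922), (107.89850616455078, 57.15898513793945), 4.938081741333008) 157.02367047521457
178 [643.42366585  -4.42186251 107.7702231 ] -31.74214409520097
```

View pics/c8.png

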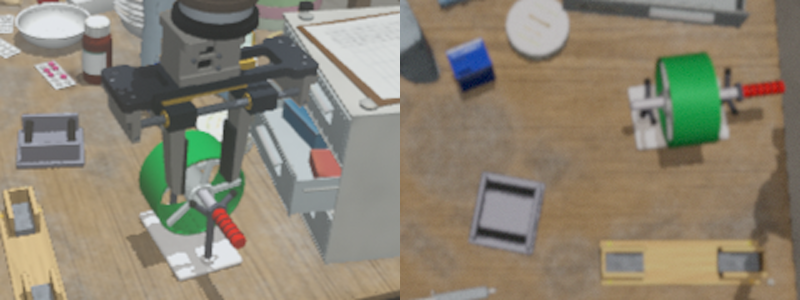

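The axle lies in both forks (top crop (650,100) and (733,92)), with the wheel hanging between the posts and the collar outside the near post. The gripper is clear and the bystanders are untouched.

```bash
python3 -c "
from workcell import robot; print(robot.sign_off())"
```

```text
the job is handed in; nothing more can be done
None
```

The axle is through the wheel's hub and lies in both forks of the stand, with the wheel hanging between the posts; I handed the job in at about 24 s with the gripper clear of everything.

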